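# Make up two bracket kits

## Task

Make up the two bracket kits on the bench: put the long curved brace, the long straight post and the round cap in the oblong tray, and the short curved brace and the square block in the square tray. Every part must lie flat on the floor of its tray, none on top of another or on a wall, set down rather than dropped. Leave the short post and the steel angle where they are.

Things in the scene. Friction and masses are not known exactly. Their poses are not given: they have to be found in the camera images.
- oblong_tray: Fixed grey sheet tray, open on top, the longer of the two: outside 150 (x) by 240 (y), 19 high over all; walls and floor 5 thick, so inside 140 by 230, floor 5 above the bench, walls 14 above that floor. Origin at the centre of its underside, y along the long side, z up.
- square_tray: Fixed grey sheet tray, open on top, square: outside 150 by 150, 19 high over all; walls and floor 5 thick, so inside 140 by 140, floor 5 above the bench, walls 14 above that floor. Origin at the centre of its underside, z up.
- long_brace: The larger of two loose curved wooden braces (quarter arches): 26 wide, centre-line radius 90, about 145 from end to end, ends about 35 to the +x side of the origin; 60 g. Origin on the underside at the middle of the arch, centred in its width; x crosses the arch there (the line to grip along: outer, bulging face on -x, both ends bend towards +x), y runs along the arch, z up. Lies flat, 28 high.
- short_brace: The smaller of two loose curved wooden braces (quarter arches): 22 wide, centre-line radius 55, about 95 from end to end, ends about 24 to the +x side of the origin; 30 g. Origin on the underside at the middle of the arch, centred in its width; x crosses the arch there (the line to grip along: outer, bulging face on -x, both ends bend towards +x), y runs along the arch, z up. Lies flat, 28 high.
- long_post: The longer of two straight wooden posts, 28 (x) by 140 (y) with one end narrowed to 20 wide over the last 12; 70 g. Lies flat, 28 high; origin at the centre of its underside, z up. y along its length.
- round_cap: Turned round wooden cap, 44 diameter, upright cylindrical side for its lower 20, stepped in above that to a small knob 16 across at the top; 35 g. Lies flat, 28 high; origin at the centre of its underside, z up. Grip it low: fingertips about 10 above its underside.
- square_block: Square wooden plinth block, 44 by 44 for its lower 22, then a raised 32 by 32 step on top; 40 g. Lies flat, 28 high; origin at the centre of its underside, z up. x and y square to its sides. Grip it low: fingertips about 10 above its underside.
- short_post: The shorter of two straight wooden posts, 28 by 80, 28 high, one end narrowed. It belongs to no kit and stays where it is. Origin at the centre of its underside, y along its length.
- steel_angle: Bare steel angle (L section) 40 (x) by 60 (y), 40 high, metal 4 thick, upright leg along its +x edge. It belongs to no kit and stays where it is. Origin at the centre of its underside.
There are look-alikes about, which are no part of the job. What is shaped like the square_block but green is not meant.

How it is judged:
By the outcome, as a careful person would: the job done as asked, in the order asked, and still so for the second after the job is handed in, with the robot touching nothing.
It also fails if it takes over 109 s, if anything falls off the work surface, if the arm or the gripper's body presses on something with over 40 N, if the wrist force passes 120 N, or if a joint passes its speed limit or range.

## Robot

A 7-joint arm with a two-finger parallel gripper is mounted at the origin on the work surface. World frame = base frame: x ahead of the robot, y to its left, z up, the work surface at z = 0. Lengths are in m, angles in rad, forces in N, time in s.
With the tool pointing down it reaches from about 0.4 to 0.85 m from the base axis. Payload 4.5 kg.
Tool frame: the origin (TCP) lies where the fingers leave the gripper's body, on its centre line; the fingertips stand 64 mm ahead of it and the grasp point (between the pads) lies 45 mm ahead of it; z points along the fingers, y is the line along which they close (so a half turn about z gives the same grasp; the last joint's range is limited). The gripper opens to 88 mm and grips with 3 to 60 N. Pads are 18 mm wide; open, the fingers measure 123 mm over their backs; the gripper's body (75 mm by 187 mm) begins 45 mm behind the grasp point.
Start: joints at [-1.12, 0.689, -0.195, 1.565, 0.157, 0.902, -0.215], TCP at [0.253, 0.572, 0.303] pointing down, gripper open.
Joint ranges: [-3.01, 3.01], [-0.46, 2.08], [-1.47, 1.51], [0.13, 2.56], [-1, 4.14], [0.04, 2.09], [-2.66, 2.66]. Speed limits (rad/s): [2.57, 2.57, 3.14, 3.14, 3.14, 3.14, 3.14].

## Interface

Orientations are given as a unit quaternion [x, y, z, w].
In Python, from plant import r gives the robot as it stands.
- The arm moves only by the tool play_rows, never from a script. Its arguments are lists of equal length, an entry for each row: "translation": the shift along the tool's x, y, z in m, a list of three; "delta_rot": the turn, a rotation vector about the tool's x, y, z in degrees, a list of three; "grip": the opening, from -1 (shut) to 1 (fully open). In form: {"translation": [[x, y, z], ...], "delta_rot": [[rx, ry, rz], ...], "grip": [grip, ...]}. A call has 1 to 20 rows; each row shifts and turns the commanded pose from where the row before left it, along the tool's axes as they then stand; what a row does not reach is not made up. A row lasts 1/8 s, in which the tool goes at most 62.5 mm and 10.7 degrees, less where a joint would pass 70% of its speed; a pose out of reach is approached as far as the arm can. A call with a gripper value outside its range is refused whole. The fingers move at their own pace and stop on an object; "squeeze" is the grip in N (left out, the last holds). Time passes only in rows, so rows that do not move let the fingers close. It gives the time, the measured TCP pose, the force, the opening and the grip force at its end, in the units of the state.
- r.get_state(): the state, without advancing time (a new reading comes with each control period).
- r.snapshot(name): name is "side" or "top"; returns the picture (400x640x3 uint8, blue, green, red); there is no depth.
- r.get_calibration(name): a dict with "intrinsics" (3x3 intrinsics, pixels), "k1" (the pictures are not rectified: a ray, as slopes to the right and down, at radius r is drawn at 1 + k1 r^2 times it, then the intrinsics apply), "eye" and "rotation" of the camera in the world. Camera axes: x right, y up, looking along -z (the intrinsics and any distortion apply to the point x, -y, -z); pixel columns grow to the right and rows downward; lengths in m; the calibration is good to about 2 mm. A picture is of the moment at which its call begins. get_calibration takes no time and is no camera call.
- r.finish_job(): hands the job in; it is judged then, once.
Trained networks look in the newest picture that a camera, given by its name, has taken for a name from the list of things; names that differ only in an ending like _2 or _b are one class to them, and where a whole thing is asked for, a point or a joint stands for the part that bears it (a point fixed in the world has none). Each returns a list of dicts, best first, with "confidence" (0 to 1); they miss things now and then, are a little off and sometimes report something else, mostly with a low value. They report only what shows in the picture. A call takes as long as a camera call. They do not tell look-alikes from the thing itself.
- r.look_for(camera, target): "point" ([x, y, z] in m, in world coordinates, good to about 4 mm: the middle of the surface that is visible of it).
- r.silhouettes(camera, target): "pixels" (400x640 bool, what is visible of it).
The state is a dict: "clock": time; "q": joint angles; "qd": joint speeds; "joint_torque": joint torques, N m; "tool_pos": TCP position; "eef_rot": TCP orientation; "contact_force": force on the tool from outside, world axes, zero at the start; "moment": the same for the moment, N m; "opening": opening from 0.0 (shut) to 1.0 (fully open); "finger_force": force on a finger pad.
Only numpy, scipy, OpenCV 4.12 (cv2) and the standard library are available. Lean on these libraries where they do the work, as an engineer would, in place of code of your own. Each camera call takes 0.05 s, during which the arm holds its last target. There are 200 camera calls.

## Working session

There is one attempt and no reset: what is moved stays moved. The work goes in short steps, Python scripts to look and compute and a tool call to move; the robot and the scene stay as the last step left them, time stands still between calls to the robot, and variables do not carry over. Pictures are saved under pics/ and viewed, at most 14 in all, crops included, and the job is handed in when it is done.

Besides the shell and the picture viewer there is one more tool, called after "Emit:" as name(argument=value, ...) on one line, values as JSON. play_rows: Moves the arm, as the interface text tells. Its arguments: {"type":"object","properties":{"translation":{"type":"array","items":{"type":"array","items":{"type":"number"}}},"delta_rot":{"type":"array","items":{"type":"array","items":{"type":"number"}}},"grip":{"type":"array","items":{"type":"number"}},"squeeze":{"type":"number"}},"required":["translation","delta_rot","grip"]}

```bash
ls; mkdir -p pics
python3 - <<'E'
from plant import r
import cv2
s=r.get_state(); print({k:(s[k]) for k in ('clock','tool_pos','eef_rot','opening')})
for c in ('top','side'):
    im=r.snapshot(c); cv2.imwrite(f'pics/{c}0.png',im)
    k=r.get_calibration(c); print(c,k)
    for n in ['oblong_tray','square_tray','long_brace','short_brace','long_post','round_cap','square_block','short_post','steel_angle']:
        print(n,[(d['point'],round(d['confidence'],2)) for d in r.look_for(c,n)])
E
```

```text
pics
{'clock': 0.0, 'tool_pos': array([0.25281988, 0.57102088, 0.30191938]), 'eef_rot': array([ 2.06834065e-01,  9.78375612e-01, -9.01195349e-04, -1.37989551e-04]), 'opening': 1.0043866317344163}
top {'intrinsics': array([[446.29260805,   0.        , 326.54719087],
       [  0.        , 446.29260805, 196.858354  ],
       [  0.        ,   0.        ,   1.        ]]), 'k1': -0.044507302820471266, 'eye': array([0.45456933, 0.06659656, 1.24300319]), 'rotation': array([-0.02675795,  0.02785013,  0.71230426, -0.70080741])}
oblong_tray [([0.5098, 0.1394, 0.0036], 0.67), ([0.564, 0.3843, 0.0204], 0.61)]
square_tray [([0.5098, -0.1368, 0.0039], 0.73)]
long_brace [([0.5786, -0.375, 0.0274], 0.73)]
short_brace [([0.6822, 0.2073, 0.0263], 0.71)]
long_post [([0.666, 0.0002, 0.026], 0.9), ([0.6793, 0.208, 0.0268], 0.68)]
round_cap [([0.4385, 0.3798, 0.0247], 0.47)]
square_block [([0.6231, 0.4774, 0.0241], 0.73), ([0.5621, 0.385, 0.0228], 0.62)]
short_post [([0.6796, -0.2056, 0.0269], 0.89)]
steel_angle [([0.4441, -0.3801, 0.0059], 0.93), ([0.5771, -0.3705, 0.029], 0.42)]
side {'intrinsics': array
[... 153 characters left out ...]
': -0.03631065177639722, 'eye': array([ 0.10306644, -0.65406994,  0.51191889]), 'rotation': array([ 0.48089006, -0.13357374, -0.25305727,  0.82877308])}
oblong_tray [([0.509, 0.128, 0.004], 0.89)]
square_tray [([0.5149, -0.1383, 0.004], 0.72)]
long_brace [([0.5738, -0.3972, 0.0284], 0.57)]
short_brace [([0.6748, 0.1957, 0.0208], 0.56)]
long_post [([0.6579, -0.0154, 0.0239], 0.55), ([0.6734, 0.1914, 0.0189], 0.52)]
round_cap [([0.4351, 0.364, 0.0205], 0.46), ([0.6728, 0.193, 0.02], 0.25)]
square_block [([0.6165, 0.4647, 0.019], 0.65), ([0.5574, 0.3623, 0.0229], 0.47)]
short_post [([0.6711, -0.2201, 0.0231], 0.78), ([0.677, 0.193, 0.0199], 0.26)]
steel_angle [([0.4476, -0.3822, 0.0045], 0.65)]
```

View pics/top0.png

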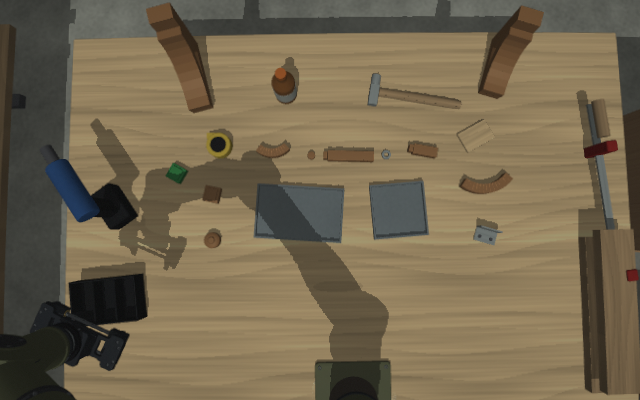

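View pics/side0.png

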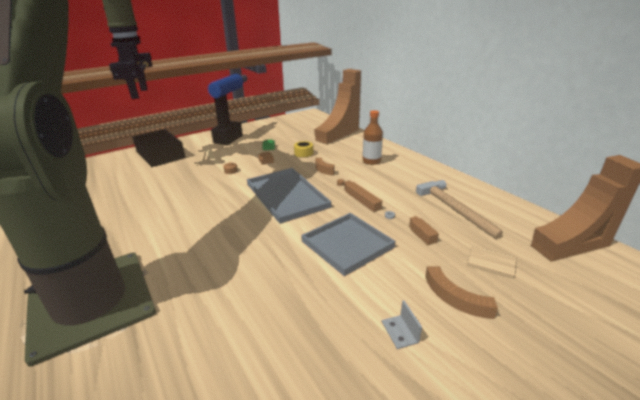

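Top view: the brown block is at (212,194), with its green look-alike at (177,173). The cap is at (212,239), the short brace at (273,148), the long post at (349,154) and the long brace at (485,182). The trays are at (299,212) and (399,209). The side view shows the same layout, with the bottle standing upright behind the short brace. Next I fit each model footprint to its top-view silhouette.

```bash
cat > lib.py <<'E'
from plant import r
import numpy as np, cv2
from scipy.optimize import minimize
from scipy.spatial.transform import Rotation as R
def proj(P,k):
    p=R.from_quat(k['rotation']).inv().apply(np.asarray(P)-k['eye'])
    s=np.stack([p[:,0],-p[:,1]],1)/-p[:,2:3]
    s=s*(1+k['k1']*(s**2).sum(1,keepdims=True))
    K=k['intrinsics']; return s*[K[0,0],K[1,1]]+K[:2,2]
def rect(a,b): return np.array([[-a,-b],[a,-b],[a,b],[-a,b]])/2000.
def arch(rad,w):
    t=np.radians(np.linspace(-45,45,19)); f=lambda q,t:np.stack([rad-q*np.cos(t),q*np.sin(t)],1)
    return np.vstack([f(rad+w/2,t),f(rad-w/2,t[::-1])])/1000.
def disc(d):
    t=np.linspace(0,2*np.pi,32,endpoint=False); return np.stack([np.cos(t),np.sin(t)],1)*d/2000.
# (footprint, z0, z1) layers
M={'long_brace':[(arch(90,26),0,.028)],'short_brace':[(arch(55,22),0,.028)],'long_post':[(rect(28,140),0,.028)],
 'round_cap':[(disc(44),0,.02),(disc(16),.02,.028)],'square_block':[(rect(44,44),0,.022),(rect(32,32),.022,.028)],
 'oblong_tray':[(rect(150,240),0,.019)],'square_tray':[(rect(150,150),0,.019)],'short_post':[(rect(28,80),0,.028)],'steel_angle':[(rect(40,60),0,.004)]}
S=4
def render(n,x,y,a,k,z=0.):
    im=np.zeros((400*S,640*S),np.uint8); c,s=np.cos(a),np.sin(a)
    for f,z0,z1 in M[n]:
        w=f@np.array([[c,s],[-s,c]])+[x,y]
        for h in np.linspace(z0,z1,5):
            p=(proj(np.c_[w,np.full(len(w),h+z)],k)+.5)*S-.5
            cv2.fillPoly(im,[np.round(p*16).astype(np.int32)],1,shift=4)
    return im
def fit(n,cam='top',z=0.,near=None,yaws=range(-90,270,30),verbose=True,mi=None,p0=None):
    k=r.get_calibration(cam)
    if mi is None:
        ds=r.silhouettes(cam,n); ls=[]
        for d in ds:
            u=np.argwhere(d['pixels']).mean(0)[::-1]
            ls.append((d['confidence'],u,d['pixels']))
        if not ls: return None
        if near is not None:
            q=proj([[near[0],near[1],.02+z]],k)[0]; ls.sort(key=lambda t:np.linalg.norm(t[1]-q))
        mi=ls[0][2]
    m=np.kron(mi.astype(np.uint8),np.ones((S,S),np.uint8))
    v,u=np.argwhere(m).mean(0)
    def cost(p):
        i=render(n,p[0],p[1],p[2],k,z); return 1-(i&m).sum()/max(1,(i|m).sum())
    g=near if near is not None else minimize(lambda q:((proj([[q[0],q[1],.014+z]],k)[0]-[u/S,v/S])**2).sum(),[.5,0],method='Nelder-Mead').x
    best=None
    c=sorted((cost([g[0],g[1],np.radians(t)]),t) for t in yaws)[:2]
    for _,t in c:
        o=minimize(cost,[g[0],g[1],np.radians(t)],method='Nelder-Mead',options=dict(initial_simplex=[[g[0],g[1],np.radians(t)],[g[0]+.015,g[1],np.radians(t)],[g[0],g[1]+.015,np.radians(t)],[g[0],g[1],np.radians(t)+.35]],xatol=1e-4,fatol=1e-4,maxiter=150))
        if best is None or o.fun<best.fun: best=o
    if verbose: print(n,'xy',best.x[:2].round(4),'yaw',round(np.degrees(best.x[2]),1),'iou',round(1-best.fun,3))
    return best.x
def go(x,y,z,tyaw):
    """print what is needed; tyaw = world direction (deg) of the tool y axis, mod 180"""
    s=r.get_state(); Rm=R.from_quat(s['eef_rot']).as_matrix()
    cur=np.degrees(np.arctan2(Rm[1,1],Rm[0,1])); dy=(tyaw-cur+90)%180-90
    d=np.array([x,y,z])-s['tool_pos']
    print('clock',round(s['clock'],2),'pos',s['tool_pos'].round(4),'tool y dir',round(cur,1),'tilt z',Rm[:,2].round(3),'q7',round(s['q'][6],2),'open',round(s['opening']*88,1))
    t0=Rm.T@d; Ra=np.radians(tyaw if abs((tyaw-cur+180)%360-180)<=90 else tyaw+180)
    ty=np.array([np.cos(Ra),np.sin(Ra),0]); tz=np.array([0,0,-1.]); tx=np.cross(ty,tz)
    print('tool rz deg',round(-dy,1),'| mm in present axes',(t0*1000).round(1),'| mm after turn',(np.array([tx@d,ty@d,tz@d])*1000).round(1))
E
python3 - <<'E'
from lib import *
r.snapshot('top')
fit('oblong_tray',near=(.51,.139),yaws=(0,))
fit('square_tray',near=(.51,-.137),yaws=(0,))
fit('long_brace'); fit('short_brace',near=(.67,.207))
fit('long_post',near=(.666,0),yaws=(0,90)); fit('round_cap',yaws=(0,))
fit('square_block',near=(.562,.385),yaws=(-30,0,30)); fit('short_post',yaws=(0,-30,30)); fit('steel_angle',yaws=(0,-30,30))
E
```

```text
oblong_tray xy [0.5084 0.1417] yaw -3.9 iou 0.973
square_tray xy [ 0.5115 -0.1339] yaw 4.1 iou 0.971
long_brace xy [ 0.5676 -0.3803] yaw 6.3 iou 0.9
short_brace xy [0.6758 0.2113] yaw 3.2 iou 0.938
long_post xy [0.6645 0.0031] yaw -0.9 iou 0.894
round_cap xy [0.439  0.3821] yaw 4.8 iou 0.779
square_block xy [0.5643 0.3847] yaw -11.1 iou 0.801
short_post xy [ 0.6769 -0.205 ] yaw -11.7 iou 0.802
steel_angle xy [ 0.5083 -0.1307] yaw 18.7 iou 0.107
```

Emit:
play_rows(translation=[[0, 0, 0], [0, 0, 0], [0, 0, 0], [0, 0, 0], [0, 0, 0], [0, 0, 0], [-0.049, 0.018, 0], [-0.049, 0.018, 0], [-0.049, 0.018, 0], [-0.049, 0.018, 0], [-0.049, 0.018, 0], [-0.049, 0.018, 0], [-0.049, 0.018, 0], [-0.049, 0.018, 0], [-0.049, 0.018, 0], [-0.049, 0.018, 0]], delta_rot=[[0, 0, 10], [0, 0, 10], [0, 0, 10], [0, 0, 10], [0, 0, 10], [0, 0, 10], [0, 0, 0], [0, 0, 0], [0, 0, 0], [0, 0, 0], [0, 0, 0], [0, 0, 0], [0, 0, 0], [0, 0, 0], [0, 0, 0], [0, 0, 0]], grip=[1, 1, 1, 1, 1, 1, 1, 1, 1, 1, 1, 1, 1, 1, 1, 1], squeeze=20)

```text
clock: 3.5
tool_pos: [0.485, 0.1021, 0.303]
eef_rot: [0.668, 0.744, 0.0, 0.0]
contact_force: [0.4, 1.1, 0.4]
opening: 1.0
finger_force: 0.0
```

```bash
python3 -c "
from lib import *
go(.5676,-.3803,.07,6.3)"
```

```text
clock 3.5 pos [0.485  0.1021 0.303 ] tool y dir 6.1 tilt z [ 0.001  0.001 -1.   ] q7 -0.17 open 88.0
tool rz deg -0.2 | mm in present axes [-488.6   30.3  232.8] | mm after turn [-488.6   29.2  233. ]
```

Emit:
play_rows(translation=[[-0.049, 0.003, 0.01], [-0.049, 0.003, 0.01], [-0.049, 0.003, 0.01], [-0.049, 0.003, 0.01], [-0.049, 0.003, 0.01], [-0.049, 0.003, 0.01], [-0.049, 0.003, 0.01], [-0.049, 0.003, 0.01], [-0.049, 0.003, 0.01], [-0.048, 0.003, 0.01], [0, 0, 0.033], [0, 0, 0.033], [0, 0, 0.033], [0, 0, 0.024], [0, 0, 0.01], [0, 0, 0], [0, 0, 0]], delta_rot=[[0, 0, 0], [0, 0, 0], [0, 0, 0], [0, 0, 0], [0, 0, 0], [0, 0, 0], [0, 0, 0], [0, 0, 0], [0, 0, 0], [0, 0, 0], [0, 0, 0], [0, 0, 0], [0, 0, 0], [0, 0, 0], [0, 0, 0], [0, 0, 0], [0, 0, 0]], grip=[1, 1, 1, 1, 1, 1, 1, 1, 1, 1, 1, 1, 1, 1, 1, 1, 1])

```text
clock: 5.62
tool_pos: [0.5669, -0.38, 0.0709]
eef_rot: [0.668, 0.744, 0.0, 0.001]
contact_force: [0.3, 0.0, 0.5]
opening: 0.999
finger_force: 0.0
```

```bash
python3 -c "
from lib import *
go(.5676,-.3803,.07,6.3)"
```

```text
clock 5.62 pos [ 0.5669 -0.38    0.0709] tool y dir 6.1 tilt z [ 0.002 -0.001 -1.   ] q7 0.57 open 87.9
tool rz deg -0.2 | mm in present axes [-0.4  0.6  1. ] | mm after turn [-0.4  0.6  0.9]
```

Very accurate. Close and lift.

Emit:
play_rows(translation=[[0, 0, 0], [0, 0, 0], [0, 0, 0], [0, 0, 0], [0, 0, 0], [0, 0, 0], [0, 0, 0], [0, 0, -0.01], [0, 0, -0.025], [0, 0, -0.035], [0, 0, -0.03]], delta_rot=[[0, 0, 0], [0, 0, 0], [0, 0, 0], [0, 0, 0], [0, 0, 0], [0, 0, 0], [0, 0, 0], [0, 0, 0], [0, 0, 0], [0, 0, 0], [0, 0, 0]], grip=[-1, -1, -1, -1, -1, -1, -1, -1, -1, -1, -1], squeeze=20)

```text
clock: 7.0
tool_pos: [0.5666, -0.3799, 0.173]
eef_rot: [0.668, 0.744, 0.0, 0.001]
contact_force: [-0.5, 0.1, -0.9]
opening: 0.297
finger_force: 20.0
```

```bash
python3 -c "
from lib import *
go(.4762,.1108,.17,-3.9)"
```

```text
clock 7.0 pos [ 0.5666 -0.3799  0.173 ] tool y dir 6.1 tilt z [ 0.002 -0.001 -1.   ] q7 0.58 open 26.1
tool rz deg 10.0 | mm in present axes [497.6 -37.7   2.1] | mm after turn [ 483.5 -123.6    3. ]
```

Emit:
play_rows(translation=[[0, 0, 0], [0.0403, -0.0103, 0], [0.0403, -0.0103, 0], [0.0403, -0.0103, 0], [0.0403, -0.0103, 0], [0.0403, -0.0103, 0], [0.0403, -0.0103, 0], [0.0403, -0.0103, 0], [0.0403, -0.0103, 0], [0.0403, -0.0103, 0], [0.0403, -0.0103, 0], [0.0403, -0.0103, 0], [0.0403, -0.0103, 0], [0, 0, 0.03], [0, 0, 0.02], [0, 0, 0], [0, 0, 0]], delta_rot=[[0, 0, 10], [0, 0, 0], [0, 0, 0], [0, 0, 0], [0, 0, 0], [0, 0, 0], [0, 0, 0], [0, 0, 0], [0, 0, 0], [0, 0, 0], [0, 0, 0], [0, 0, 0], [0, 0, 0], [0, 0, 0], [0, 0, 0], [0, 0, 0], [0, 0, 0]], grip=[-1, -1, -1, -1, -1, -1, -1, -1, -1, -1, -1, -1, -1, -1, -1, -1, -1])

```text
clock: 9.12
tool_pos: [0.4764, 0.1114, 0.121]
eef_rot: [0.731, 0.683, 0.001, 0.0]
contact_force: [-0.6, -0.2, -0.5]
opening: 0.291
finger_force: 20.0
```

```bash
python3 -c "
from lib import *
go(.4762,.1108,.076,-3.9)
im=r.snapshot('top'); 
cv2.imwrite('pics/t1.png',cv2.resize(im[150:290,200:480],None,fx=2.5,fy=2.5))"
```

```text
clock 9.12 pos [0.4764 0.1114 0.121 ] tool y dir -3.9 tilt z [ 0.002  0.001 -1.   ] q7 -0.17 open 25.6
tool rz deg -0.0 | mm in present axes [-0.7 -0.2 45. ] | mm after turn [-0.6 -0.1 45. ]
```

View pics/t1.png

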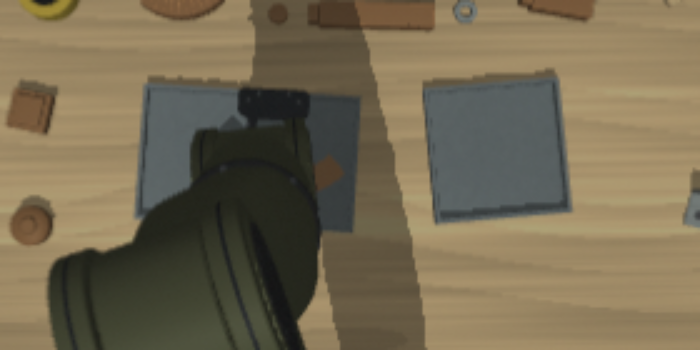

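The brace's right end shows at about (325,172) in the crop. It is inside the tray's right wall (x≈355), and the rest is hidden by the arm. I'll lower it gently.

Emit:
play_rows(translation=[[0, 0, 0.02], [0, 0, 0.015], [0, 0, 0.006], [0, 0, 0.003], [0, 0, 0.001], [0, 0, 0]], delta_rot=[[0, 0, 0], [0, 0, 0], [0, 0, 0], [0, 0, 0], [0, 0, 0], [0, 0, 0]], grip=[-1, -1, -1, -1, -1, -1])

```text
clock: 9.93
tool_pos: [0.4757, 0.1114, 0.0749]
eef_rot: [0.731, 0.683, 0.0, 0.0]
contact_force: [0.1, 0.7, -0.3]
opening: 0.291
finger_force: 20.0
```

Emit:
play_rows(translation=[[0, 0, 0.001], [0, 0, 0]], delta_rot=[[0, 0, 0], [0, 0, 0]], grip=[-1, -1])

```text
clock: 10.18
tool_pos: [0.4758, 0.1114, 0.0745]
eef_rot: [0.731, 0.683, 0.0, 0.0]
contact_force: [-1.1, -0.6, 5.8]
opening: 0.29
finger_force: 20.0
```

Seated, with 5.8 N upward. Release slightly and rise.

Emit:
play_rows(translation=[[0, 0, 0], [0, 0, 0], [0, 0, 0], [0, 0, -0.015], [0, 0, -0.03], [0, 0, -0.04], [0, 0, -0.04]], delta_rot=[[0, 0, 0], [0, 0, 0], [0, 0, 0], [0, 0, 0], [0, 0, 0], [0, 0, 0], [0, 0, 0]], grip=[-0.2, -0.2, -0.2, -0.2, -0.2, -0.2, 1])

```text
clock: 11.05
tool_pos: [0.4753, 0.1113, 0.2007]
eef_rot: [0.731, 0.683, 0.0, -0.0]
contact_force: [0.4, 0.2, 0.0]
opening: 0.489
finger_force: 0.0
```

```bash
python3 -c "
from lib import *
go(.6645,.0031,.071,-0.9)"
```

```text
clock 11.05 pos [0.4753 0.1113 0.2007] tool y dir -3.9 tilt z [ 0.  0. -1.] q7 -0.18 open 43.0
tool rz deg -3.0 | mm in present axes [-95.1 196.1 129.7] | mm after turn [-105.2  190.9  129.7]
```

Emit:
play_rows(translation=[[0, 0, 0], [-0.0175, 0.0318, 0], [-0.0175, 0.0318, 0], [-0.0175, 0.0318, 0], [-0.0175, 0.0318, 0], [-0.0175, 0.0318, 0], [-0.0175, 0.0318, 0], [0, 0, 0.035], [0, 0, 0.035], [0, 0, 0.03], [0, 0, 0.02], [0, 0, 0.009], [0, 0, 0], [0, 0, 0]], delta_rot=[[0, 0, -3], [0, 0, 0], [0, 0, 0], [0, 0, 0], [0, 0, 0], [0, 0, 0], [0, 0, 0], [0, 0, 0], [0, 0, 0], [0, 0, 0], [0, 0, 0], [0, 0, 0], [0, 0, 0], [0, 0, 0]], grip=[1, 1, 1, 1, 1, 1, 1, 1, 1, 1, 1, 1, 1, 1])

```text
clock: 12.8
tool_pos: [0.6655, 0.0034, 0.0708]
eef_rot: [0.712, 0.702, 0.001, 0.001]
contact_force: [0.9, -0.7, -0.9]
opening: 1.0
finger_force: 0.0
```

```bash
python3 -c "
from lib import *
go(.6645,.0031,.071,-0.9)"
```

```text
clock 12.8 pos [0.6655 0.0034 0.0708] tool y dir -0.9 tilt z [ 0.002  0.    -1.   ] q7 0.03 open 88.0
tool rz deg 0.0 | mm in present axes [-0.3 -1.  -0.2] | mm after turn [-0.3 -1.  -0.2]
```

Emit:
play_rows(translation=[[0, 0, 0], [0, 0, 0], [0, 0, 0], [0, 0, 0], [0, 0, 0], [0, 0, 0], [0, 0, 0], [0, 0, -0.01], [0, 0, -0.025], [0, 0, -0.035], [0, 0, -0.03], [0, 0, 0]], delta_rot=[[0, 0, 0], [0, 0, 0], [0, 0, 0], [0, 0, 0], [0, 0, 0], [0, 0, 0], [0, 0, 0], [0, 0, 0], [0, 0, 0], [0, 0, 0], [0, 0, 0], [0, 0, 0]], grip=[-1, -1, -1, -1, -1, -1, -1, -1, -1, -1, -1, -1])

```text
clock: 14.3
tool_pos: [0.6665, 0.0033, 0.1728]
eef_rot: [0.713, 0.702, 0.002, 0.002]
contact_force: [0.6, 0.5, -0.9]
opening: 0.316
finger_force: 20.0
```

```bash
python3 -c "
from lib import *
go(.5361,.1068,.12,-3.9)
im=r.snapshot('top'); cv2.imwrite('pics/t2.png',cv2.resize(im[130:270,200:480],None,fx=2.5,fy=2.5))
fit('long_brace',z=.005,near=(.4757,.1108),yaws=(-4,))
fit('long_post',z=.1,near=(.665,.003),yaws=(0,))"
```

```text
clock 14.3 pos [0.6665 0.0033 0.1728] tool y dir -0.9 tilt z [ 0.006  0.    -1.   ] q7 0.02 open 27.9
tool rz deg 3.0 | mm in present axes [ 101.4 -132.3   52. ] | mm after turn [  94.4 -137.1   52.8]
long_brace xy [0.4744 0.1113] yaw -4.2 iou 0.417
long_post xy [0.6667 0.0091] yaw -0.6 iou 0.211
```

View pics/t2.png

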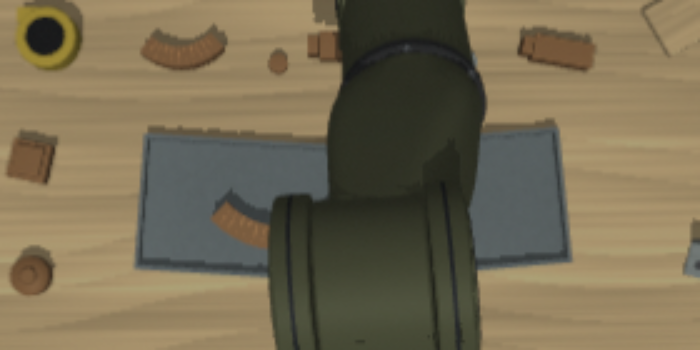

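The brace's left end shows at (228,205) in the crop, inside the oblong tray and where it was planned. The post is gripped at 28 mm.

Emit:
play_rows(translation=[[0, 0, 0], [0.0189, -0.0274, 0], [0.0189, -0.0274, 0], [0.0189, -0.0274, 0], [0.0189, -0.0274, 0], [0.0189, -0.0274, 0], [0, 0, 0.03], [0, 0, 0.022], [0, 0, 0], [0, 0, 0]], delta_rot=[[0, 0, 3], [0, 0, 0], [0, 0, 0], [0, 0, 0], [0, 0, 0], [0, 0, 0], [0, 0, 0], [0, 0, 0], [0, 0, 0], [0, 0, 0]], grip=[-1, -1, -1, -1, -1, -1, -1, -1, -1, -1])

```text
clock: 15.7
tool_pos: [0.5345, 0.1068, 0.1177]
eef_rot: [0.731, 0.683, -0.0, -0.0]
contact_force: [0.2, -0.4, 0.3]
opening: 0.316
finger_force: 20.0
```

```bash
python3 -c "
from lib import *
go(.5361,.1068,.076,-3.9)"
```

```text
clock 15.7 pos [0.5345 0.1068 0.1177] tool y dir -3.9 tilt z [-0. -0. -1.] q7 -0.15 open 27.8
tool rz deg 0.0 | mm in present axes [ 0.1  1.6 41.7] | mm after turn [ 0.1  1.6 41.7]
```

Emit:
play_rows(translation=[[0, 0.001, 0.02], [0, 0, 0.013], [0, 0, 0.005], [0, 0, 0.002], [0, 0, 0.001], [0, 0, 0]], delta_rot=[[0, 0, 0], [0, 0, 0], [0, 0, 0], [0, 0, 0], [0, 0, 0], [0, 0, 0]], grip=[-1, -1, -1, -1, -1, -1])

```text
clock: 16.45
tool_pos: [0.5356, 0.107, 0.077]
eef_rot: [0.731, 0.683, 0.0, 0.0]
contact_force: [0.1, 0.6, -0.1]
opening: 0.319
finger_force: 20.0
```

Emit:
play_rows(translation=[[0, 0, 0.0015], [0, 0, 0]], delta_rot=[[0, 0, 0], [0, 0, 0]], grip=[-1, -1])

```text
clock: 16.7
tool_pos: [0.5355, 0.107, 0.0753]
eef_rot: [0.731, 0.683, 0.0, -0.0]
contact_force: [0.2, -0.6, -0.7]
opening: 0.315
finger_force: 20.0
```

Emit:
play_rows(translation=[[0, 0, 0.001], [0, 0, 0]], delta_rot=[[0, 0, 0], [0, 0, 0]], grip=[-1, -1])

```text
clock: 16.95
tool_pos: [0.5355, 0.107, 0.0746]
eef_rot: [0.731, 0.683, 0.0, 0.0]
contact_force: [-0.1, 0.9, 3.6]
opening: 0.317
finger_force: 20.0
```

Emit:
play_rows(translation=[[0, 0, 0], [0, 0, 0], [0, 0, 0], [0, 0, -0.015], [0, 0, -0.03], [0, 0, -0.04], [0, 0, -0.04]], delta_rot=[[0, 0, 0], [0, 0, 0], [0, 0, 0], [0, 0, 0], [0, 0, 0], [0, 0, 0], [0, 0, 0]], grip=[-0.18, -0.18, -0.18, -0.18, -0.18, -0.18, 1])

```text
clock: 17.82
tool_pos: [0.5353, 0.1068, 0.2013]
eef_rot: [0.731, 0.683, 0.0, 0.0]
contact_force: [0.7, -0.2, 0.1]
opening: 0.499
finger_force: 0.0
```

```bash
python3 -c "
from lib import *
go(.439,.3821,.074,20)"
```

```text
clock 17.82 pos [0.5353 0.1068 0.2013] tool y dir -3.9 tilt z [ 0.  0. -1.] q7 -0.16 open 43.9
tool rz deg -23.9 | mm in present axes [ 268.1 -114.8  127.3] | mm after turn [291.6   3.7 127.3]
```

Emit:
play_rows(translation=[[0.0335, -0.0143, 0], [0.0335, -0.0143, 0], [0.0335, -0.0143, 0], [0.0335, -0.0143, 0], [0.0335, -0.0143, 0], [0.0335, -0.0143, 0], [0.0335, -0.0143, 0], [0.0335, -0.0143, 0], [0, 0, 0.035], [0, 0, 0.035], [0, 0, 0], [0, 0, 0]], delta_rot=[[0, 0, 0], [0, 0, 0], [0, 0, 0], [0, 0, 0], [0, 0, 0], [0, 0, 0], [0, 0, 0], [0, 0, 0], [0, 0, 0], [0, 0, 0], [0, 0, 0], [0, 0, 0]], grip=[1, 1, 1, 1, 1, 1, 1, 1, 1, 1, 1, 1])

```text
clock: 19.32
tool_pos: [0.4401, 0.3823, 0.1307]
eef_rot: [0.731, 0.683, 0.001, 0.0]
contact_force: [0.5, 0.5, 0.6]
opening: 0.999
finger_force: 0.0
```

```bash
python3 -c "
from lib import *
go(.439,.3821,.074,-3.9)
im=r.snapshot('top'); cv2.imwrite('pics/t3.png',cv2.resize(im[130:270,180:460],None,fx=2.5,fy=2.5))
fit('long_brace',z=.005,near=(.4757,.1108),yaws=(-4,))
fit('long_post',z=.005,near=(.536,.107),yaws=(0,))"
```

```text
clock 19.32 pos [0.4401 0.3823 0.1307] tool y dir -3.9 tilt z [ 0.001  0.001 -1.   ] q7 -0.56 open 87.9
tool rz deg -0.0 | mm in present axes [-0.3 -1.2 56.7] | mm after turn [-0.2 -1.1 56.7]
long_brace xy [0.4743 0.109 ] yaw -3.3 iou 0.915
long_post xy [0.5351 0.1056] yaw -4.8 iou 0.863
```

View pics/t3.png

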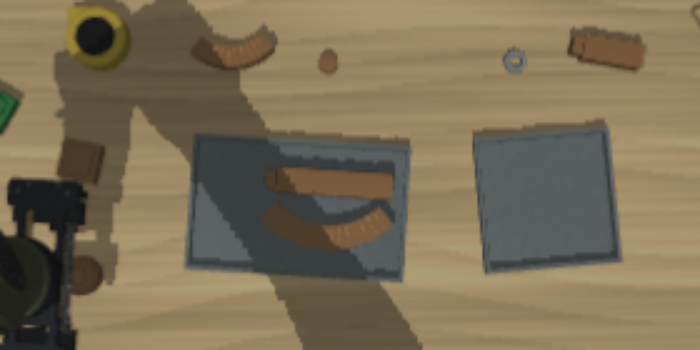

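The long brace and long post lie flat in the oblong tray, centred near (330,225) and (330,183) in the crop. The cap at (88,275) lies under the gripper once parallax is allowed for.

Emit:
play_rows(translation=[[0, -0.001, 0.025], [0, 0, 0.02], [0, 0, 0.01], [0, 0, 0.002], [0, 0, 0], [0, 0, 0], [0, 0, 0], [0, 0, 0], [0, 0, 0], [0, 0, 0], [0, 0, -0.01], [0, 0, -0.025], [0, 0, -0.035], [0, 0, -0.03], [0, 0, 0]], delta_rot=[[0, 0, 0], [0, 0, 0], [0, 0, 0], [0, 0, 0], [0, 0, 0], [0, 0, 0], [0, 0, 0], [0, 0, 0], [0, 0, 0], [0, 0, 0], [0, 0, 0], [0, 0, 0], [0, 0, 0], [0, 0, 0], [0, 0, 0]], grip=[1, 1, 1, 1, 1, -1, -1, -1, -1, -1, -1, -1, -1, -1, -1])

```text
clock: 21.35
tool_pos: [0.4396, 0.3829, 0.1749]
eef_rot: [0.731, 0.683, 0.003, 0.0]
contact_force: [0.1, 0.6, -0.4]
opening: 0.492
finger_force: 20.0
```

```bash
python3 -c "
from lib import *
go(.5137,.2195,.079,-3.9)"
```

```text
clock 21.35 pos [0.4396 0.3829 0.1749] tool y dir -3.9 tilt z [ 0.004  0.003 -1.   ] q7 -0.57 open 43.3
tool rz deg 0.0 | mm in present axes [-158.4   84.7   95.6] | mm after turn [-158.    85.1   95.9]
```

Emit:
play_rows(translation=[[-0.0316, 0.017, 0], [-0.0316, 0.017, 0], [-0.0316, 0.017, 0], [-0.0316, 0.017, 0], [-0.0316, 0.017, 0], [0, 0, 0.035], [0, 0, 0.025], [0, 0, 0.015], [0, 0, 0.01], [0, 0, 0.006], [0, 0, 0.002], [0, 0, 0], [0, 0, 0]], delta_rot=[[0, 0, 0], [0, 0, 0], [0, 0, 0], [0, 0, 0], [0, 0, 0], [0, 0, 0], [0, 0, 0], [0, 0, 0], [0, 0, 0], [0, 0, 0], [0, 0, 0], [0, 0, 0], [0, 0, 0]], grip=[-1, -1, -1, -1, -1, -1, -1, -1, -1, -1, -1, -1, -1])

```text
clock: 22.98
tool_pos: [0.5128, 0.2189, 0.0797]
eef_rot: [0.731, 0.683, 0.0, 0.0]
contact_force: [0.2, -0.4, -0.6]
opening: 0.494
finger_force: 20.0
```

Emit:
play_rows(translation=[[0, 0, 0.001], [0, 0, 0.0005], [0, 0, 0]], delta_rot=[[0, 0, 0], [0, 0, 0], [0, 0, 0]], grip=[-1, -1, -1])

```text
clock: 23.35
tool_pos: [0.5125, 0.2187, 0.0777]
eef_rot: [0.731, 0.683, -0.0, -0.0]
contact_force: [0.6, -0.8, -0.3]
opening: 0.488
finger_force: 20.0
```

Emit:
play_rows(translation=[[0, 0, 0.0008], [0, 0, 0]], delta_rot=[[0, 0, 0], [0, 0, 0]], grip=[-1, -1])

```text
clock: 23.6
tool_pos: [0.5126, 0.2188, 0.0772]
eef_rot: [0.731, 0.683, 0.0, -0.0]
contact_force: [-0.7, -0.3, 3.9]
opening: 0.492
finger_force: 20.0
```

Emit:
play_rows(translation=[[0, 0, 0], [0, 0, 0], [0, 0, 0], [0, 0, -0.015], [0, 0, -0.03], [0, 0, -0.04], [0, 0, -0.04]], delta_rot=[[0, 0, 0], [0, 0, 0], [0, 0, 0], [0, 0, 0], [0, 0, 0], [0, 0, 0], [0, 0, 0]], grip=[0.22, 0.22, 0.22, 0.22, 0.22, 0.22, 1])

```text
clock: 24.48
tool_pos: [0.5125, 0.2186, 0.204]
eef_rot: [0.731, 0.683, 0.0, 0.0]
contact_force: [-0.0, 0.6, -0.1]
opening: 0.701
finger_force: 0.0
```

```bash
python3 -c "
from lib import *
k=r.get_calibration('top')
print([ (x,proj([[x,.18,0]],k)[0].round(1)) for x in (.76,.78,.8,.82)], [(x,proj([[x,.18,.07]],k)[0].round(1)) for x in (.76,.78,.8,.82)])
k=r.get_calibration('side')
print([ (x,proj([[x,.18,0]],k)[0].round(1)) for x in (.76,.78,.8,.82,.85)])
go(.6758,.2113,.071,3.2)
im=cv2.imread('pics/top0.png'); a=cv2.resize(im[60:170,240:330],None,fx=4,fy=4); b=cv2.resize(cv2.imread('pics/side0.png')[90:200,310:400],None,fx=4,fy=4)
cv2.imwrite('pics/bot.png',np.hstack([a,b]))"
```

```text
[(0.76, array([284.4, 123.9])), (0.78, array([284.3, 117. ])), (0.8, array([284.3, 110.1])), (0.82, array([284.2, 103.2]))] [(0.76, array([281.9, 117.6])), (0.78, array([281.9, 110.3])), (0.8, array([281.8, 103. ])), (0.82, array([281.8,  95.8]))]
[(0.76, array([348.4, 167.3])), (0.78, array([353.3, 165.8])), (0.8, array([358.2, 164.2])), (0.82, array([362.9, 162.7])), (0.85, array([369.9, 160.5]))]
clock 24.48 pos [0.5125 0.2186 0.204 ] tool y dir -3.9 tilt z [ 0.  0. -1.] q7 -0.33 open 61.7
tool rz deg -7.1 | mm in present axes [  3.7 163.4 133. ] | mm after turn [-16.4 162.7 133. ]
```

View pics/bot.png

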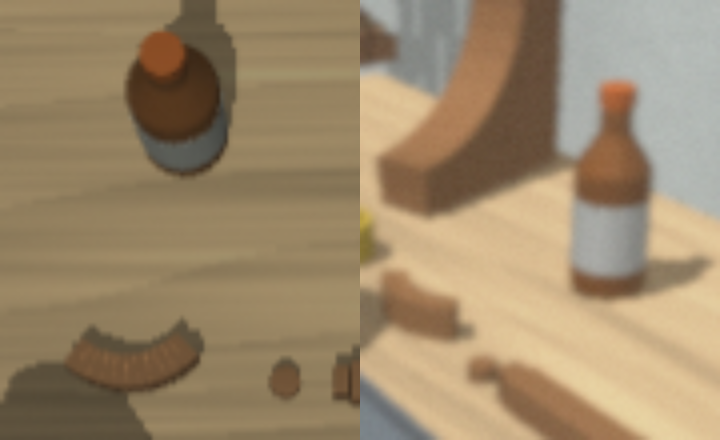

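The bottle's front base edge is at about row 104, so x≈0.82. The gripper body only reaches about 0.77, which clears it.

Emit:
play_rows(translation=[[0, 0, 0], [-0.0033, 0.0325, 0], [-0.0033, 0.0325, 0], [-0.0033, 0.0325, 0], [-0.0033, 0.0325, 0], [-0.0033, 0.0325, 0], [0, 0, 0.035], [0, 0, 0.035], [0, 0, 0.03], [0, 0, 0.02], [0, 0, 0.011], [0, 0, 0], [0, 0, 0]], delta_rot=[[0, 0, -7], [0, 0, 0], [0, 0, 0], [0, 0, 0], [0, 0, 0], [0, 0, 0], [0, 0, 0], [0, 0, 0], [0, 0, 0], [0, 0, 0], [0, 0, 0], [0, 0, 0], [0, 0, 0]], grip=[1, 1, 1, 1, 1, 1, 1, 1, 1, 1, 1, 1, 1])

```text
clock: 26.1
tool_pos: [0.6765, 0.2113, 0.0722]
eef_rot: [0.688, 0.726, 0.001, 0.001]
contact_force: [0.0, -0.3, 0.8]
opening: 0.997
finger_force: 0.0
```

```bash
python3 -c "
from lib import *
go(.6758,.2113,.071,3.2)"
```

```text
clock 26.1 pos [0.6765 0.2113 0.0722] tool y dir 3.1 tilt z [ 0.002  0.001 -1.   ] q7 -0.17 open 87.7
tool rz deg -0.1 | mm in present axes [ 0.  -0.7  1.2] | mm after turn [ 0.  -0.7  1.2]
```

Emit:
play_rows(translation=[[0, 0, 0.001], [0, 0, 0], [0, 0, 0], [0, 0, 0], [0, 0, 0], [0, 0, 0], [0, 0, 0], [0, 0, -0.01], [0, 0, -0.025], [0, 0, -0.035], [0, 0, -0.03], [0, 0, 0]], delta_rot=[[0, 0, 0], [0, 0, 0], [0, 0, 0], [0, 0, 0], [0, 0, 0], [0, 0, 0], [0, 0, 0], [0, 0, 0], [0, 0, 0], [0, 0, 0], [0, 0, 0], [0, 0, 0]], grip=[1, -1, -1, -1, -1, -1, -1, -1, -1, -1, -1, -1])

```text
clock: 27.6
tool_pos: [0.678, 0.2116, 0.1747]
eef_rot: [0.688, 0.726, 0.004, 0.002]
contact_force: [0.0, 0.6, -1.2]
opening: 0.249
finger_force: 20.0
```

```bash
python3 -c "
from lib import *
go(.4796,-.1362,.075,4.1)"
```

```text
clock 27.6 pos [0.678  0.2116 0.1747] tool y dir 3.1 tilt z [ 0.008  0.002 -1.   ] q7 -0.18 open 21.9
tool rz deg -1.0 | mm in present axes [-336.7 -217.7   97.3] | mm after turn [-332.7 -222.7   99.7]
```

Emit:
play_rows(translation=[[0, 0, 0], [-0.037, -0.0248, 0], [-0.037, -0.0248, 0], [-0.037, -0.0248, 0], [-0.037, -0.0248, 0], [-0.037, -0.0248, 0], [-0.037, -0.0248, 0], [-0.037, -0.0248, 0], [-0.037, -0.0248, 0], [-0.037, -0.0243, 0], [0, 0, 0.035], [0, 0, 0.02], [0, 0, 0], [0, 0, 0]], delta_rot=[[0, 0, -1], [0, 0, 0], [0, 0, 0], [0, 0, 0], [0, 0, 0], [0, 0, 0], [0, 0, 0], [0, 0, 0], [0, 0, 0], [0, 0, 0], [0, 0, 0], [0, 0, 0], [0, 0, 0], [0, 0, 0]], grip=[-1, -1, -1, -1, -1, -1, -1, -1, -1, -1, -1, -1, -1, -1])

```text
clock: 29.35
tool_pos: [0.4775, -0.1369, 0.115]
eef_rot: [0.681, 0.732, -0.0, -0.0]
contact_force: [0.6, -0.2, 0.1]
opening: 0.246
finger_force: 20.0
```

```bash
python3 -c "
from lib import *
go(.4796,-.1362,.075,4.1)"
```

```text
clock 29.35 pos [ 0.4775 -0.1369  0.115 ] tool y dir 4.1 tilt z [-0.  0. -1.] q7 0.3 open 21.7
tool rz deg 0.0 | mm in present axes [ 0.6  2.2 40. ] | mm after turn [ 0.6  2.1 40. ]
```

Emit:
play_rows(translation=[[0, 0.002, 0.02], [0, 0, 0.013], [0, 0, 0.004], [0, 0, 0.002], [0, 0, 0], [0, 0, 0]], delta_rot=[[0, 0, 0], [0, 0, 0], [0, 0, 0], [0, 0, 0], [0, 0, 0], [0, 0, 0]], grip=[-1, -1, -1, -1, -1, -1])

```text
clock: 30.1
tool_pos: [0.48, -0.1369, 0.0786]
eef_rot: [0.681, 0.732, 0.001, 0.001]
contact_force: [-2.7, 1.0, 25.8]
opening: 0.249
finger_force: 20.0
```

Emit:
play_rows(translation=[[0, 0, 0.001], [0, 0, 0]], delta_rot=[[0, 0, 0], [0, 0, 0]], grip=[-1, -1])

```text
clock: 30.35
tool_pos: [0.48, -0.137, 0.078]
eef_rot: [0.681, 0.732, 0.001, 0.001]
contact_force: [-2.3, 2.1, 31.4]
opening: 0.247
finger_force: 20.0
```

The force is higher than expected and contact came early. I'll back up and look.

Emit:
play_rows(translation=[[0, 0, -0.006], [0, 0, 0]], delta_rot=[[0, 0, 0], [0, 0, 0]], grip=[-1, -1])

```text
clock: 30.6
tool_pos: [0.4799, -0.1369, 0.0814]
eef_rot: [0.681, 0.732, 0.0, 0.0]
contact_force: [0.7, -1.6, 0.2]
opening: 0.245
finger_force: 20.0
```

```bash
python3 -c "
from lib import *
go(.4796,-.1362,.075,4.1)
a=r.snapshot('top'); b=r.snapshot('side')
cv2.imwrite('pics/t4.png',np.hstack([cv2.resize(a[150:270,350:450],None,fx=4,fy=4),cv2.resize(b[180:300,280:380],None,fx=4,fy=4)]))"
```

```text
clock 30.6 pos [ 0.4799 -0.1369  0.0814] tool y dir 4.1 tilt z [ 0.001 -0.    -1.   ] q7 0.3 open 21.6
tool rz deg 0.0 | mm in present axes [ 0.7 -0.2  6.4] | mm after turn [ 0.7 -0.2  6.4]
```

View pics/t4.png

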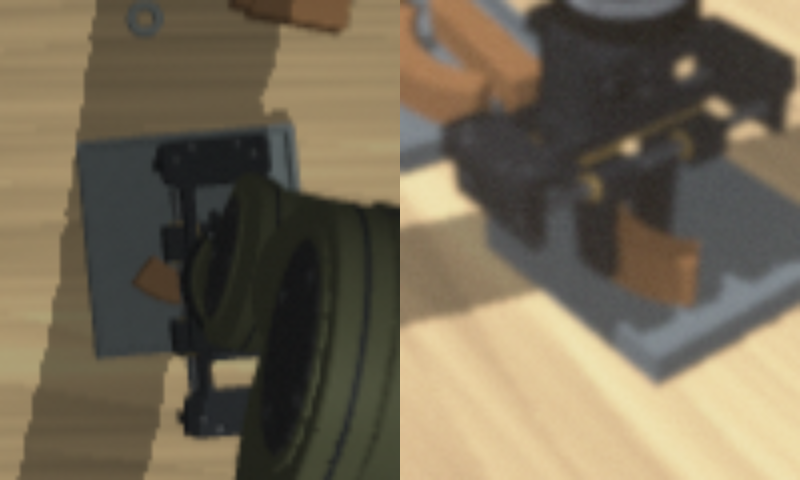

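The brace is inside the tray, with its visible end at (155,280) in the left crop and clear of the walls. It was probably tilted a little in the grip. I'll lower again in small steps.

Emit:
play_rows(translation=[[0, 0, 0.002], [0, 0, 0]], delta_rot=[[0, 0, 0], [0, 0, 0]], grip=[-1, -1])

```text
clock: 30.95
tool_pos: [0.4793, -0.1368, 0.0784]
eef_rot: [0.681, 0.732, -0.0, -0.0]
contact_force: [0.7, 0.1, -0.7]
opening: 0.247
finger_force: 20.0
```

Emit:
play_rows(translation=[[0, 0, 0.001], [0, 0, 0]], delta_rot=[[0, 0, 0], [0, 0, 0]], grip=[-1, -1])

```text
clock: 31.2
tool_pos: [0.4793, -0.1368, 0.0781]
eef_rot: [0.681, 0.732, -0.0, -0.0]
contact_force: [-1.1, 1.8, 4.0]
opening: 0.246
finger_force: 20.0
```

Emit:
play_rows(translation=[[0, 0, 0], [0, 0, 0.001], [0, 0, 0]], delta_rot=[[0, 0, 0], [0, 0, 0], [0, 0, 0]], grip=[-1, -1, -1], squeeze=3)

```text
clock: 31.58
tool_pos: [0.4794, -0.1369, 0.077]
eef_rot: [0.681, 0.732, -0.0, -0.0]
contact_force: [-1.0, 0.3, 5.1]
opening: 0.246
finger_force: 3.0
```

Emit:
play_rows(translation=[[0, 0, 0.001], [0, 0, 0.001], [0, 0, 0]], delta_rot=[[0, 0, 0], [0, 0, 0], [0, 0, 0]], grip=[-1, -1, -1])

```text
clock: 31.95
tool_pos: [0.4794, -0.137, 0.0749]
eef_rot: [0.681, 0.732, -0.0, -0.0]
contact_force: [-1.0, -0.0, 3.7]
opening: 0.247
finger_force: 3.0
```

The pads now slide over a resting part, so release. From this point I use a 20 N squeeze again.

Emit:
play_rows(translation=[[0, 0, 0], [0, 0, 0], [0, 0, 0], [0, 0, -0.015], [0, 0, -0.03], [0, 0, -0.04], [0, 0, -0.04]], delta_rot=[[0, 0, 0], [0, 0, 0], [0, 0, 0], [0, 0, 0], [0, 0, 0], [0, 0, 0], [0, 0, 0]], grip=[-0.28, -0.28, -0.28, -0.28, -0.28, -0.28, 1], squeeze=20)

```text
clock: 32.83
tool_pos: [0.4793, -0.1369, 0.2019]
eef_rot: [0.681, 0.732, 0.0, 0.0]
contact_force: [0.7, 0.2, -0.0]
opening: 0.453
finger_force: 0.0
```

```bash
python3 -c "
from lib import *
go(.5643,.3847,.074,-11.1); go(.5643,.3847,.074,78.9)"
```

```text
clock 32.83 pos [ 0.4793 -0.1369  0.2019] tool y dir 4.1 tilt z [ 0.  0. -1.] q7 0.3 open 39.8
tool rz deg 15.2 | mm in present axes [514.1 122.2 128. ] | mm after turn [528.2 -17.  127.9]
clock 32.83 pos [ 0.4793 -0.1369  0.2019] tool y dir 4.1 tilt z [ 0.  0. -1.] q7 0.3 open 39.8
tool rz deg -74.8 | mm in present axes [514.1 122.2 128. ] | mm after turn [ 17.  528.2 127.9]
```

Emit:
play_rows(translation=[[0, 0, 0], [0, 0, 0], [0.048, -0.0015, 0], [0.048, -0.0015, 0], [0.048, -0.0015, 0], [0.048, -0.0015, 0], [0.048, -0.0015, 0], [0.048, -0.0015, 0], [0.048, -0.0015, 0], [0.048, -0.0015, 0], [0.048, -0.0015, 0], [0.048, -0.0015, 0], [0.048, -0.0015, 0], [0, 0, 0.035], [0, 0, 0.035], [0, 0, 0], [0, 0, 0]], delta_rot=[[0, 0, 7.6], [0, 0, 7.6], [0, 0, 0], [0, 0, 0], [0, 0, 0], [0, 0, 0], [0, 0, 0], [0, 0, 0], [0, 0, 0], [0, 0, 0], [0, 0, 0], [0, 0, 0], [0, 0, 0], [0, 0, 0], [0, 0, 0], [0, 0, 0], [0, 0, 0]], grip=[1, 1, 1, 1, 1, 1, 1, 1, 1, 1, 1, 1, 1, 1, 1, 1, 1])

```text
clock: 34.95
tool_pos: [0.5655, 0.3846, 0.1317]
eef_rot: [0.772, 0.635, 0.001, 0.0]
contact_force: [0.6, 0.1, 0.2]
opening: 1.0
finger_force: 0.0
```

```bash
python3 -c "
from lib import *
go(.5643,.3847,.074,-11.1)
im=r.snapshot('top'); b=r.snapshot('side')
cv2.imwrite('pics/t5.png',np.hstack([cv2.resize(im[130:270,240:440],None,fx=2,fy=2),cv2.resize(b[160:300,240:440],None,fx=2,fy=2)]))
fit('short_brace',z=.005,near=(.4796,-.1362),yaws=(4,))
fit('long_brace',z=.005,near=(.4757,.1108),yaws=(-4,))
fit('long_post',z=.005,near=(.536,.107),yaws=(0,))
fit('round_cap',z=.005,near=(.513,.219),yaws=(0,))"
```

```text
clock 34.95 pos [0.5655 0.3846 0.1317] tool y dir -11.1 tilt z [ 0.002  0.001 -1.   ] q7 -0.58 open 88.0
tool rz deg 0.0 | mm in present axes [-0.2 -1.3 57.7] | mm after turn [-0.1 -1.2 57.7]
short_brace xy [ 0.4774 -0.1365] yaw 4.8 iou 0.915
long_brace xy [0.4743 0.1096] yaw -3.8 iou 0.918
long_post xy [0.534  0.1034] yaw -5.1 iou 0.803
round_cap xy [0.5119 0.2187] yaw 12.7 iou 0.946
```

View pics/t5.png

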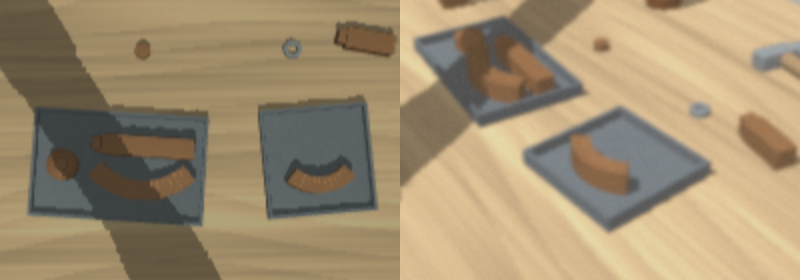

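Cap, post, long brace and short brace all lie flat in their trays. The short brace is at (320,178) in the left crop, clear of the walls. Now the block.

Emit:
play_rows(translation=[[0, -0.001, 0.025], [0, 0, 0.02], [0, 0, 0.01], [0, 0, 0.003], [0, 0, 0], [0, 0, 0], [0, 0, 0], [0, 0, 0], [0, 0, 0], [0, 0, 0], [0, 0, -0.01], [0, 0, -0.025], [0, 0, -0.035], [0, 0, -0.03], [0, 0, 0]], delta_rot=[[0, 0, 0], [0, 0, 0], [0, 0, 0], [0, 0, 0], [0, 0, 0], [0, 0, 0], [0, 0, 0], [0, 0, 0], [0, 0, 0], [0, 0, 0], [0, 0, 0], [0, 0, 0], [0, 0, 0], [0, 0, 0], [0, 0, 0]], grip=[1, 1, 1, 1, 1, -1, -1, -1, -1, -1, -1, -1, -1, -1, -1])

```text
clock: 37.12
tool_pos: [0.5657, 0.3855, 0.1764]
eef_rot: [0.772, 0.635, 0.004, 0.0]
contact_force: [0.4, -0.6, -0.8]
opening: 0.495
finger_force: 20.0
```

```bash
python3 -c "
from lib import *
go(.5454,-.1315,.079,-85.9)"
```

```text
clock 37.12 pos [0.5657 0.3855 0.1764] tool y dir -11.1 tilt z [ 0.006  0.004 -1.   ] q7 -0.59 open 43.6
tool rz deg 74.8 | mm in present axes [-511.8   78.9   95.1] | mm after turn [-57.3 514.2  97.4]
```

Emit:
play_rows(translation=[[-0.0465, 0.0072, 0], [-0.0465, 0.0072, 0], [-0.0465, 0.0072, 0], [-0.0465, 0.0072, 0], [-0.0465, 0.0072, 0], [-0.0465, 0.0072, 0], [-0.0465, 0.0072, 0], [-0.0465, 0.0072, 0], [-0.0465, 0.0072, 0], [-0.0465, 0.0072, 0], [-0.0465, 0.0072, 0], [0, 0, 0], [0, 0, 0], [0, 0, 0], [0, 0, 0], [0, 0, 0], [0, 0, 0], [0, 0, 0], [0, 0, 0], [0, 0, 0]], delta_rot=[[0, 0, 0], [0, 0, 0], [0, 0, 0], [0, 0, 0], [0, 0, 0], [0, 0, 0], [0, 0, 0], [0, 0, 0], [0, 0, 0], [0, 0, 0], [0, 0, 0], [0, 0, 9.4], [0, 0, 9.4], [0, 0, 9.4], [0, 0, 9.4], [0, 0, 9.4], [0, 0, 9.4], [0, 0, 9.4], [0, 0, 9.4], [0, 0, 0]], grip=[-1, -1, -1, -1, -1, -1, -1, -1, -1, -1, -1, -1, -1, -1, -1, -1, -1, -1, -1, -1])

```text
clock: 39.62
tool_pos: [0.543, -0.1322, 0.1716]
eef_rot: [0.999, 0.033, -0.001, 0.0]
contact_force: [-0.5, -0.0, -0.2]
opening: 0.495
finger_force: 20.0
```

```bash
python3 -c "
from lib import *
go(.5454,-.1315,.079,-85.9)"
```

```text
clock 39.62 pos [ 0.543  -0.1322  0.1716] tool y dir -86.2 tilt z [-0.001 -0.    -1.   ] q7 -0.72 open 43.6
tool rz deg -0.3 | mm in present axes [ 2.6 -0.6 92.6] | mm after turn [ 2.5 -0.6 92.6]
```

Emit:
play_rows(translation=[[0.002, 0, 0.035], [0, 0, 0.03], [0, 0, 0.015], [0, 0, 0.006], [0, 0, 0.003], [0, 0, 0], [0, 0, 0]], delta_rot=[[0, 0, 0], [0, 0, 0], [0, 0, 0], [0, 0, 0], [0, 0, 0], [0, 0, 0], [0, 0, 0]], grip=[-1, -1, -1, -1, -1, -1, -1])

```text
clock: 40.5
tool_pos: [0.5456, -0.1325, 0.0835]
eef_rot: [0.999, 0.033, 0.001, 0.0]
contact_force: [0.1, 0.7, -0.7]
opening: 0.496
finger_force: 20.0
```

Emit:
play_rows(translation=[[0, 0, 0.001], [0, 0, 0.001], [0, 0, 0]], delta_rot=[[0, 0, 0], [0, 0, 0], [0, 0, 0]], grip=[-1, -1, -1])

```text
clock: 40.88
tool_pos: [0.5452, -0.1324, 0.0808]
eef_rot: [0.999, 0.032, -0.0, -0.0]
contact_force: [0.6, 0.5, -0.1]
opening: 0.5
finger_force: 20.0
```

Emit:
play_rows(translation=[[0, 0, 0.001], [0, 0, 0]], delta_rot=[[0, 0, 0], [0, 0, 0]], grip=[-1, -1])

```text
clock: 41.12
tool_pos: [0.5452, -0.1324, 0.0798]
eef_rot: [0.999, 0.032, -0.0, -0.0]
contact_force: [0.1, -0.7, -0.4]
opening: 0.497
finger_force: 20.0
```

Emit:
play_rows(translation=[[0, 0, 0.001], [0, 0, 0]], delta_rot=[[0, 0, 0], [0, 0, 0]], grip=[-1, -1])

```text
clock: 41.38
tool_pos: [0.5452, -0.1325, 0.0788]
eef_rot: [0.999, 0.032, -0.0, -0.0]
contact_force: [0.6, -1.2, -0.2]
opening: 0.494
finger_force: 20.0
```

Emit:
play_rows(translation=[[0, 0, 0.001], [0, 0, 0]], delta_rot=[[0, 0, 0], [0, 0, 0]], grip=[-1, -1])

```text
clock: 41.62
tool_pos: [0.5452, -0.1324, 0.0778]
eef_rot: [0.999, 0.032, -0.0, -0.0]
contact_force: [-0.1, 0.2, -0.7]
opening: 0.498
finger_force: 20.0
```

Emit:
play_rows(translation=[[0, 0, 0.001], [0, 0, 0]], delta_rot=[[0, 0, 0], [0, 0, 0]], grip=[-1, -1])

```text
clock: 41.88
tool_pos: [0.5453, -0.1325, 0.077]
eef_rot: [0.999, 0.032, 0.0, -0.0]
contact_force: [-0.3, 0.0, 1.1]
opening: 0.497
finger_force: 20.0
```

Contact (from −0.7 to +1.1 N). Half a millimetre more, then release and rise clear.

Emit:
play_rows(translation=[[0, 0, 0.0005], [0, 0, 0], [0, 0, 0], [0, 0, 0], [0, 0, 0], [0, 0, -0.015], [0, 0, -0.03], [0, 0, -0.04], [0, 0, -0.04], [0, 0, -0.04]], delta_rot=[[0, 0, 0], [0, 0, 0], [0, 0, 0], [0, 0, 0], [0, 0, 0], [0, 0, 0], [0, 0, 0], [0, 0, 0], [0, 0, 0], [0, 0, 0]], grip=[-1, -1, 0.22, 0.22, 0.22, 0.22, 0.22, 0.22, 0.22, 0.22])

```text
clock: 43.12
tool_pos: [0.545, -0.1324, 0.2437]
eef_rot: [0.999, 0.032, 0.0, -0.0]
contact_force: [0.5, 0.8, 1.0]
opening: 0.613
finger_force: 0.0
```

Emit:
play_rows(translation=[[0, -0.045, 0], [0, -0.045, 0], [0, -0.045, 0], [0, -0.045, 0], [0, -0.045, 0], [0, -0.045, 0], [0, -0.045, 0], [0, -0.045, 0], [0, -0.045, 0], [0, -0.045, 0], [0, -0.03, 0], [0, 0, 0], [0, 0, 0]], delta_rot=[[0, 0, 0], [0, 0, 0], [0, 0, 0], [0, 0, 0], [0, 0, 0], [0, 0, 0], [0, 0, 0], [0, 0, 0], [0, 0, 0], [0, 0, 0], [0, 0, 0], [0, 0, 0], [0, 0, 0]], grip=[0.22, 0.22, 0.22, 0.22, 0.22, 0.22, 0.22, 0.22, 0.22, 0.22, 0.22, 0.22, 0.22])

```text
clock: 44.75
tool_pos: [0.5143, 0.345, 0.2421]
eef_rot: [0.999, 0.032, 0.0, 0.0]
contact_force: [-0.0, 0.3, 0.5]
opening: 0.61
finger_force: 0.0
```

```bash
python3 -c "
from lib import *
im=r.snapshot('top'); b=r.snapshot('side')
cv2.imwrite('pics/t6.png',np.hstack([cv2.resize(im[130:270,240:440],None,fx=2,fy=2),cv2.resize(b[160:300,240:440],None,fx=2,fy=2)]))
fit('square_block',z=.005,near=(.5454,-.1325),yaws=(4,))
fit('short_brace',z=.005,near=(.4796,-.1362),yaws=(4,))
fit('short_post',near=(.677,-.205),yaws=(-12,))
print(r.look_for('top','steel_angle')[0]['point'], r.get_state()['tool_pos'],r.get_state()['qd'].round(3))"
```

```text
square_block xy [ 0.5399 -0.1319] yaw 5.4 iou 0.924
short_brace xy [ 0.4783 -0.138 ] yaw 6.2 iou 0.879
short_post xy [ 0.6764 -0.2049] yaw -11.4 iou 0.9
[0.4464, -0.3789, 0.007] [0.51437059 0.34559622 0.24165775] [-0.005  0.003 -0.002 -0.006 -0.     0.001 -0.001]
```

View pics/t6.png

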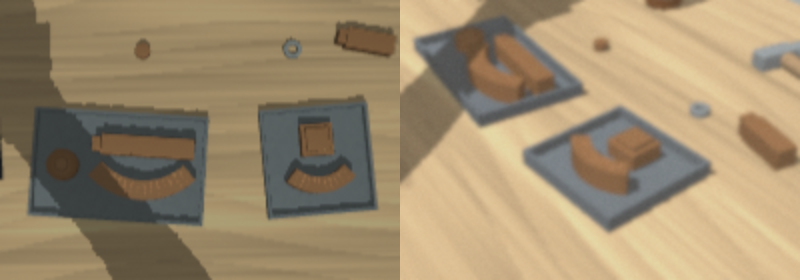

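All five parts lie flat and separate in their trays: cap (62,163), post (143,146), long brace (143,182), block (316,139) and short brace (320,178). The short post and steel angle have not moved, so I'm handing in.

```bash
python3 -c "
from plant import r
print(r.finish_job())"
```

```text
the job is handed in; nothing more can be done
None
```

I handed the job in at about 45 s: in the last pictures all five parts lay flat and separate in the right trays, with the short post and steel angle where they were; the short brace met the floor early (about 31 N at the wrist) before I backed off and set it down again.

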